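# Stack the culture dishes for the incubator

### The job

Stack the three culture dishes on the round steel plate for the incubator, centred on the plate and lying flat: red at the bottom, blue in the middle, yellow on top, all of them lid down. The yellow dish is lying lid up and has to be turned over; the slotted green stand will hold a dish on edge while you change your grip. Leave the other things on the bench where they are.

Things in the scene. Friction and masses are not known exactly. Their poses are not given: they have to be found in the camera images.
- red_dish: sealed culture dish, loose, about 50 g, 20 mm thick. Red lid: 64 mm diameter, 15 mm of the thickness. White base: 60 mm diameter, the other 5 mm; its face shows a cream disc with brown dots. Origin at the dish's middle; z points from lid face to base face (z up = lid down). Starts lid down on the table, under the yellow dish.
- blue_dish: sealed culture dish, loose, about 50 g, 20 mm thick. Blue lid: 64 mm diameter, 15 mm of the thickness. White base: 60 mm diameter, the other 5 mm; its face shows a cream disc with brown dots. Origin at the dish's middle; z points from lid face to base face (z up = lid down). Starts lid down on the table, on its own.
- yellow_dish: sealed culture dish, loose, about 50 g, 20 mm thick. Yellow lid: 64 mm diameter, 15 mm of the thickness. White base: 60 mm diameter, the other 5 mm; its face shows a cream disc with brown dots. Origin at the dish's middle; z points from lid face to base face (z up = lid down). Starts lid UP (z down) on the red dish.
- plate_top (a point): centre of the top face of the fixed round steel carrier plate, 120 mm in diameter, 8 mm thick, flat, no rim, with a thin black ring of 80 mm drawn round its centre; z up
- stand_seat (a point): middle of a dish standing on edge in the stand, 40 mm above the table. The dish's axis then lies along this frame's y, either way round; its rim rests on two small bars, so it neither rolls nor falls, and it sticks out at both x ends and the top, to be taken across its diameter along x. z is up
- stand: fixed green plastic dish stand, 44 mm in x by 74 mm in y; origin at the centre of its underside, z up. A slot 23 mm wide (along y) lies between two walls, 36 mm long in x, that rise upright to 28 mm and then flare outwards up to 39 mm above the table
- amber_jar: Bystander, loose: amber glass jar with a black cap, standing, 56 mm in diameter, 100 mm tall; origin at the centre of its underside
- tape_roll: Bystander, loose: grey roll of tape lying flat, 96 mm in diameter, 45 mm tall, open in the middle; origin at the centre of its underside
- tip_box: Bystander, loose: blue pipette-tip box with a clear lid, 82 x 117 x 55 mm tall (x, y, z); origin at the centre of its underside
- note_pad: Bystander, loose: yellow pad of sticky notes, 50 x 50 x 12 mm tall; origin at the centre of its underside
- green_marker: Bystander, loose: green marker pen lying along its x axis, 125 mm long, 15 mm thick; origin under its middle
- blue_marker: Bystander, loose: blue marker pen lying along its x axis, 125 mm long, 15 mm thick; origin under its middle
- phone: Bystander, loose: black telephone lying flat, 75 x 150 x 9 mm (x, y, z); origin at the centre of its underside

How it is judged:
At the end, for the whole second after the job is handed in: Red, blue and yellow dishes lie flat (within 0.12 rad), lid down, one on the other in that order from the plate up (heights within 4 mm), each within 8 mm of the plate's centre seen from above, released and at rest; no bystander has been moved by more than 30 mm (horizontal distance between each of red_dish, blue_dish, yellow_dish and plate_top below 0.008 m and z of red_dish in the frame of plate_top between 0.006 and 0.014 m and angle between each of red_dish, blue_dish, yellow_dish's own z axis and vertical below 0.12 rad and linear speed of each of red_dish, blue_dish, yellow_dish below 0.02 m/s and angular speed of each of red_dish, blue_dish, yellow_dish below 0.2 rad/s and z of blue_dish in the frame of plate_top between 0.026 and 0.034 m and z of yellow_dish in the frame of plate_top between 0.046 and 0.054 m); the robot touches nothing.
It fails at once if a thing that is not part of the stack is moved by more than 30 mm (distance of any of amber_jar, tape_roll, tip_box, note_pad, green_marker, blue_marker, phone from where it was at the start of the episode above 0.03 m).
It also fails if it takes over 72 s, if anything falls off the work surface, if the arm or the gripper's body presses on something with over 40 N, if the wrist force passes 120 N, or if a joint passes its speed limit or range.

### The arm

A 7-joint arm with a two-finger parallel gripper is mounted at the origin on the work surface. World frame = base frame: x ahead of the robot, y to its left, z up, the work surface at z = 0. Lengths are in m, angles in rad, forces in N, time in s.
With the tool pointing down it reaches from about 0.4 to 0.85 m from the base axis. Payload 10.4 kg.
Tool frame: the origin (TCP) lies at the very end of the fingers, on their centre line; the grasp point (between the pads) lies 19 mm behind it; x points along the fingers, z is the direction in which the jaws open and shut, and the axes are right-handed (so a half turn about x gives the same grasp; the last joint's range is limited). The gripper opens to 85 mm and grips with 20 to 120 N. Pads are 22 mm wide; open, the fingers measure 114 mm over their backs; the gripper's body (76 mm by 85 mm) begins 54 mm behind the grasp point. The pads swing forward as they close: fully open they stand 13 mm farther back than shut.
Start: joints at [-1.241, 0.332, -0.065, 1.46, 0.022, 1.35, -0.088], TCP at [0.216, 0.587, 0.231] pointing down, gripper open.
Joint ranges: [-2.6, 2.6], [-0.5, 2.12], [-1.47, 1.34], [0.16, 2.42], [-1.27, 4.41], [0.06, 2.06], [-2.6, 2.6]. Speed limits (rad/s): [2.22, 2.22, 2.79, 2.79, 3.14, 3.14, 3.14].

### API

Orientations are given as a unit quaternion [x, y, z, w].
In Python, from workcell import telemetry, viewer, manip, spot_in, mark_of gives the robot as it stands. The module is installed in compiled form; this text tells all that it offers.
- The arm moves only by the shell command python3 -m crank 'ROWS' [FORCE]. ROWS is JSON, a list of rows, each a list of 3 entries, a list of its own where there are three numbers: the closure, from 0 (fully open) to 1 (shut), then the shift along the world's x, y, z in cm, then the turn, a rotation vector about the world's x, y, z in rad. A call has 1 to 12 rows; each row shifts and turns the commanded pose from where the row before left it; what a row does not reach is not made up. A row lasts 1/12 s, in which the tool goes at most 41.7 mm and 7.16 degrees, less where a joint would pass 70% of its speed; a pose out of reach is approached as far as the arm can. A call with a gripper value outside its range is refused whole. The fingers move at their own pace and stop on an object; FORCE is the grip in N (left out, the last holds). Time passes only in rows, so rows that do not move let the fingers close. It gives the time, the measured TCP pose, the force and the opening at its end, in the units of the state.
- telemetry.get_obs(): the state, without advancing time (a new reading comes with each control period).
- viewer.camera(name): name is "side" or "top" or "wrist"; returns a dict with "frame" (400x640x3 uint8, red, green, blue), "intrinsics" (3x3 intrinsics, pixels), "k1" (the pictures are not rectified: a ray, as slopes to the right and down, at radius r is drawn at 1 + k1 r^2 times it, then the intrinsics apply), "cam_to_world" (4x4, takes a point from camera to world coordinates). Camera axes: x right, y up, looking along -z (the intrinsics and any distortion apply to the point x, -y, -z); pixel columns grow to the right and rows downward; lengths in m; the calibration is good to about 2 mm. A picture is of the moment at which its call begins. There is no depth.
- manip.hand_in(): hands the job in, once; it reports no verdict.
Trained networks look in a picture, given as the dict that the camera call returned (one of the last four; its "shot" number tells which), for a name from the list of things; names that differ only in an ending like _2 or _b are one class to them, and where a whole thing is asked for, a point or a joint stands for the part that bears it (a point fixed in the world has none). Each returns a list of dicts, best first, with "conf" (0 to 1); they miss things now and then, are a little off and sometimes report something else, mostly with a low value. They report only what shows in the picture. A call takes as long as a camera call.
- spot_in(thing, picture): "location" ([x, y, z] in m, in the coordinates of the camera as it stood for that picture, good to about 4 mm: the middle of the surface that is visible of it).
- mark_of(thing, picture): "location" ([x, y, z] in m, in the coordinates of the camera as it stood for that picture, good to about 4 mm: a listed point, or the origin of a listed thing).
The state is a dict: "clock": time; "joint_pos": joint angles; "joint_velocities": joint speeds; "tau": joint torques, N m; "position": TCP position; "ee_rot": TCP orientation; "ft_force": force on the tool from outside, world axes, zero at the start; "torque": the same for the moment, N m; "grip_width": opening from 0.0 (shut) to 1.0 (fully open).
Only numpy, scipy, OpenCV 4.12 (cv2) and the standard library are available. Lean on these libraries where they do the work, as an engineer would, in place of code of your own. Each camera call takes 0.05 s, during which the arm holds its last target. There are 200 camera calls.

## Working session

There is one attempt and no reset: what is moved stays moved. The work goes in short steps, Python scripts to look and compute and a shell command to move; the robot and the scene stay as the last step left them, time stands still between calls to the robot, and variables do not carry over. Pictures are saved under pics/ and viewed, about 8 in all and at most 12, crops included, and the job is handed in when it is done.

```bash
mkdir -p pics; cat > h.py <<'E'
import numpy as np, cv2
from workcell import telemetry, viewer, manip, spot_in, mark_of
def tow(p,l): 
    return (np.array(p["cam_to_world"])@np.r_[l,1])[:3]
def look(cam,things,n=1):
    p=viewer.camera(cam)
    for t in things:
        for f,nm in ((mark_of,'M'),(spot_in,'S')):
            try: r=f(t,p)
            except Exception as e: print(t,nm,e); continue
            for d in r[:n]: print(cam,t,nm,round(d["conf"],2),np.round(tow(p,d["location"]),4))
    return p
def save(p,name): cv2.imwrite('pics/'+name,p["frame"][:,:,::-1])
def ray(p,u,v):
    K=np.array(p["intrinsics"]);a=np.array([(u-K[0,2])/K[0,0],(v-K[1,2])/K[1,1]]);b=a.copy()
    for _ in range(20): b=a/(1+p["k1"]*(b@b))
    T=np.array(p["cam_to_world"]);return T[:3,3],T[:3,:3]@np.array([b[0],-b[1],-1])
def atz(p,u,v,z):
    o,d=ray(p,u,v);return o+d*(z-o[2])/d[2]
E
python3 - <<'E'
from h import *
o=telemetry.get_obs();print({k:np.round(v,3) for k,v in o.items()})
p=look("top",["red_dish","blue_dish","yellow_dish","plate_top","stand_seat","stand","amber_jar","tape_roll","tip_box","note_pad","green_marker","blue_marker","phone"])
save(p,"top.png");p2=look("side",["red_dish","blue_dish","yellow_dish","plate_top","stand_seat"]);save(p2,"side.png")
E
```

```text
{'clock': np.float64(0.0), 'joint_pos': array([-1.241,  0.333, -0.065,  1.461,  0.022,  1.35 , -0.089]), 'joint_velocities': array([ 0.   , -0.   , -0.002, -0.   , -0.002,  0.001,  0.   ]), 'tau': array([ 0.0000e+00, -6.2544e+01,  4.9000e-02, -3.9160e+01,  1.6000e-02,
        1.0000e-02,  0.0000e+00]), 'position': array([0.216, 0.586, 0.231]), 'ee_rot': array([-0.405,  0.58 ,  0.404,  0.58 ]), 'ft_force': array([ 0.331, -0.343,  0.104]), 'torque': array([ 0.027, -0.018, -0.029]), 'grip_width': np.float64(0.999)}
top red_dish M 0.58 [0.4142 0.2928 0.0111]
top red_dish S 0.4 [0.426  0.2668 0.016 ]
top blue_dish M 0.85 [ 0.457  -0.2421  0.0123]
top blue_dish S 0.67 [ 0.4532 -0.2414  0.0224]
top yellow_dish M 0.57 [0.4085 0.2996 0.0326]
top yellow_dish S 0.8 [0.4113 0.2929 0.0424]
top plate_top M 0.66 [ 0.5941 -0.1086  0.0125]
top plate_top S 0.87 [ 0.5954 -0.1107  0.0124]
top stand_seat M 0.61 [0.6172 0.1077 0.0405]
top stand_seat S 0.74 [0.6184 0.1073 0.0075]
top stand M 0.84 [0.618  0.1111 0.0021]
top stand S 0.85 [0.6183 0.1096 0.0069]
top amber_jar M 0.68 [0.4218 0.0179 0.0016]
top 
[... 279 characters left out ...]
top green_marker M 0.54 [0.3705 0.1182 0.0018]
top green_marker S 0.77 [0.3784 0.1204 0.015 ]
top blue_marker M 0.88 [ 0.3622 -0.1067 -0.0011]
top blue_marker S 0.55 [ 0.3633 -0.1095  0.0147]
top phone M 0.61 [ 7.88e-01 -3.46e-02 -3.00e-04]
top phone S 0.56 [ 0.7833 -0.036   0.0084]
side red_dish M 0.78 [0.4143 0.2954 0.0115]
side red_dish S 0.86 [0.4131 0.3191 0.0136]
side blue_dish M 0.56 [ 0.4617 -0.2434  0.0084]
side blue_dish S 0.72 [ 0.4571 -0.2285  0.0169]
side yellow_dish M 0.57 [0.4095 0.2899 0.0292]
side yellow_dish S 0.82 [0.4094 0.3013 0.0398]
side plate_top M 0.7 [ 0.5997 -0.102   0.007 ]
side stand_seat M 0.64 [0.6174 0.1119 0.0428]
side stand_seat S 0.65 [0.6161 0.131  0.0159]
```

View pics/top.png

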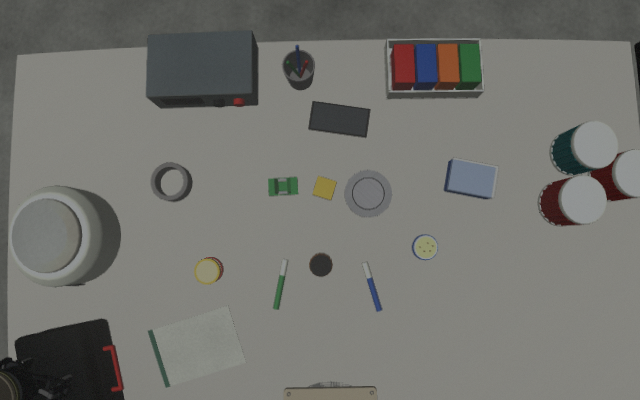

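View pics/side.png

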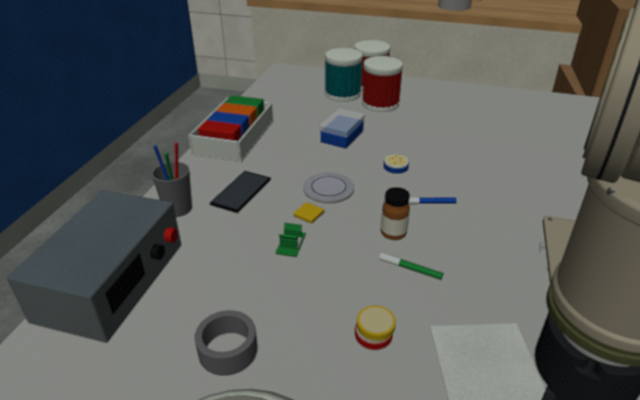

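The top view shows yellow on red at (208,271), the stand at (283,186), the plate at (368,193) and blue at (425,247). Next I refine these from pixels and get the tool axes.

```bash
python3 - <<'E'
from h import *
from scipy.spatial.transform import Rotation as R
o=telemetry.get_obs();print(np.round(R.from_quat(o["ee_rot"]).as_matrix(),3))
p=viewer.camera("top");f=p["frame"];hsv=cv2.cvtColor(f,cv2.COLOR_RGB2HSV);print(np.round(np.array(p["cam_to_world"])[:3,3],3))
def roi(m,c,r=30):
    k=np.zeros_like(m);k[c[1]-r:c[1]+r,c[0]-r:c[0]+r]=1;return m*k
g=roi(cv2.inRange(hsv,(45,90,30),(85,255,255)),(283,186),24)
(c,s,a)=cv2.minAreaRect(cv2.findNonZero(g));print("stand rect",c,s,a,atz(p,*c,.03))
b=cv2.boxPoints((c,s,a));print(np.round([atz(p,*q,.035)[:2] for q in b],3))
for n,m,c0,z in (("yel",cv2.inRange(hsv,(20,70,60),(35,255,255)),(208,271),.04),("blue",cv2.inRange(hsv,(110,120,30),(130,255,255)),(425,247),.015)):
    m=roi(m,c0,20);h=cv2.convexHull(cv2.findNonZero(m));e=cv2.fitEllipse(h);print(n,e,atz(p,*e[0],z))
gr=cv2.GaussianBlur(f[145:245,320:420].mean(2).astype(np.uint8),(3,3),0)
# plate: darker than table
t,m=cv2.threshold(gr,0,255,cv2.THRESH_OTSU+cv2.THRESH_BINARY_INV);cs=max(cv2.findContours(m,cv2.RETR_EXTERNAL,cv2.CHAIN_APPROX_NONE)[0],key=cv2.contourArea)
e=cv2.fitEllipse(cs);print("plate",e,atz(p,e[0][0]+320,e[0][1]+145,.006))
big=cv2.resize(f[140:300,180:450],None,fx=2.9,fy=2.9,interpolation=cv2.INTER_CUBIC);w=viewer.camera("wrist")["frame"]
cv2.imwrite("pics/c1.png",np.clip(np.vstack([big,cv2.resize(w,(783,489))])[:600]*1.6,0,255).astype(np.uint8)[:,:,::-1])
w=viewer.camera("wrist");save(w,"w0.png");print(np.round(w["cam_to_world"],3))
E
```

```text
[[ 0.    -0.938  0.346]
 [ 0.     0.346  0.938]
 [-1.     0.     0.   ]]
[0.481 0.004 1.253]
stand rect (282.759033203125, 185.9400634765625) (15.458674430847168, 28.253700256347656) 87.27368927001953 [0.61617099 0.10586799 0.03      ]
[[0.634 0.141]
 [0.636 0.071]
 [0.597 0.07 ]
 [0.596 0.14 ]]
yel ((206.74990844726562, 270.9530944824219), (25.77142906188965, 26.267671585083008), 52.95658874511719) [0.41031866 0.29451583 0.04      ]Traceback (most recent call last):
  File "<stdin>", line 11, in <module>
cv2.error: OpenCV(4.12.0) /io/opencv/modules/imgproc/src/convhull.cpp:143: error: (-215:Assertion failed) total >= 0 && (depth == CV_32F || depth == CV_32S) in function 'convexHull'
```

```bash
python3 -m crank '[[0,[1.76,-3.0,0],[0,0,-0.122]],[0,[1.76,-3.0,0],[0,0,-0.122]],[0,[1.76,-3.0,0],[0,0,-0.122]],[0,[1.76,-3.0,0],[0,0,-0.122]],[0,[1.76,-3.0,0],[0,0,-0.122]],[0,[1.76,-3.0,0],[0,0,-0.122]],[0,[1.76,-3.0,0],[0,0,-0.122]],[0,[1.76,-3.0,0],[0,0,-0.122]],[0,[1.76,-3.0,0],[0,0,-0.122]],[0,[1.76,-3.0,0],[0,0,-0.12]],[0,[1.8,-3.0,0],[0,0,0]]]' 60
python3 - <<'E'
from h import *
from scipy.spatial.transform import Rotation as R
o=telemetry.get_obs();print(o["position"],np.round(R.from_quat(o["ee_rot"]).as_matrix(),3),np.round(o["joint_pos"],2))
p=viewer.camera("top");f=p["frame"]
gr=cv2.GaussianBlur(f[145:245,320:420].mean(2).astype(np.uint8),(3,3),0)
t,m=cv2.threshold(gr,0,255,cv2.THRESH_OTSU+cv2.THRESH_BINARY_INV);cs=max(cv2.findContours(m,cv2.RETR_EXTERNAL,cv2.CHAIN_APPROX_NONE)[0],key=cv2.contourArea)
e=cv2.fitEllipse(cs);print("plate",t,e,atz(p,e[0][0]+320,e[0][1]+145,.006))
w=look("wrist",["yellow_dish","red_dish"])
cv2.imwrite("pics/c1.png",np.clip(np.vstack([cv2.resize(f[140:300,180:450],(640,380)),cv2.resize(w["frame"],(352,220)).copy() if 0 else cv2.copyMakeBorder(cv2.resize(w["frame"],(352,220)),0,0,0,288,0)])*1.6,0,255).astype(np.uint8)[:,:,::-1]);print(np.round(w["cam_to_world"],3))
E
```

```text
clock: 2.87
position: [0.4105, 0.255, 0.2316]
ee_rot: [0.003, 0.707, -0.003, 0.707]
ft_force: [1.4, 0.7, 0.1]
grip_width: 1.0
[0.41050372 0.25497969 0.2316227 ] [[ 0.     0.008  1.   ]
 [ 0.001  1.    -0.008]
 [-1.     0.001  0.   ]] [-0.92  0.01  0.27  1.84 -0.    1.3  -0.65]
plate 123.0 ((47.67424011230469, 48.548240661621094), (46.949527740478516, 47.14710235595703), 29.456504821777344) [ 0.59498844 -0.10591706  0.006     ]
wrist yellow_dish M 0.92 [0.4079 0.2947 0.0288]
wrist yellow_dish S 0.57 [0.4086 0.2939 0.038 ]
wrist red_dish M 0.47 [ 0.6184  0.1089 -0.0029]
[[ 1.     0.01   0.001  0.414]
 [-0.01   0.954  0.3    0.324]
 [ 0.002 -0.3    0.954  0.375]
 [ 0.     0.     0.     1.   ]]
```

View pics/c1.png

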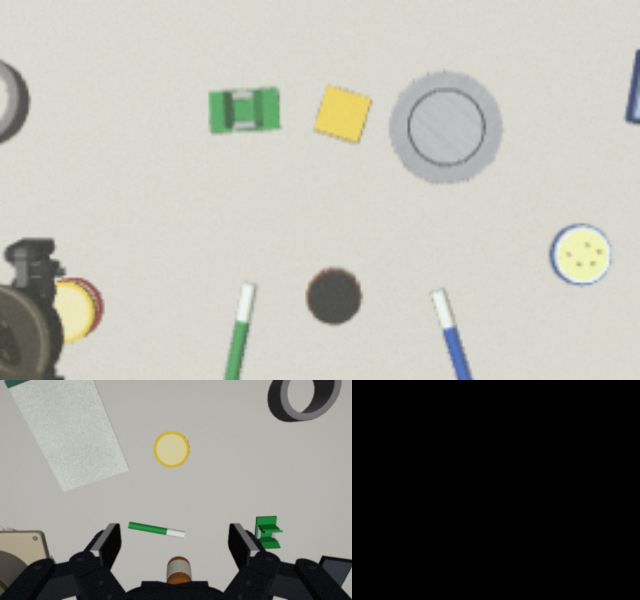

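Plate ring fitted at (0.595, -0.106). The wrist view shows yellow clearly at about (312,127) full-res, the same position as the top view. Tilting to 45° to pick yellow.

```bash
python3 -m crank '[[0,[0,0,-2.2],[0.112,0,0]],[0,[0,0,-2.2],[0.112,0,0]],[0,[0,0,-2.2],[0.112,0,0]],[0,[0,0,-2.2],[0.112,0,0]],[0,[0,0,-2.2],[0.112,0,0]],[0,[0,0,-2.2],[0.112,0,0]],[0,[0,0,-2.2],[0.113,0,0]],[0,[-0.15,0,0],[0,0,0.008]],[0,[0,0,0],[0,0,0]]]' 60
python3 - <<'E'
from h import *
from scipy.spatial.transform import Rotation as R
o=telemetry.get_obs();print(o["position"],np.round(R.from_quat(o["ee_rot"]).as_matrix(),3),np.round(o["joint_pos"],2))
w=look("wrist",["yellow_dish","red_dish"])
save(w,"w2.png")
E
```

```text
clock: 3.92
position: [0.4028, 0.2582, 0.0957]
ee_rot: [0.228, 0.676, 0.238, 0.658]
ft_force: [-0.1, 0.3, 0.7]
grip_width: 1.0
[0.40277313 0.25823504 0.09569024] [[-0.029 -0.005  1.   ]
 [ 0.623  0.782  0.022]
 [-0.782  0.623 -0.019]] [-0.7   0.13  0.51  2.23 -0.96  0.95  0.46]
wrist yellow_dish M 0.66 [0.4106 0.2921 0.0265]
wrist yellow_dish S 0.58 [0.4084 0.29   0.0376]
wrist red_dish S 0.86 [0.4196 0.2681 0.017 ]
```

View pics/w2.png

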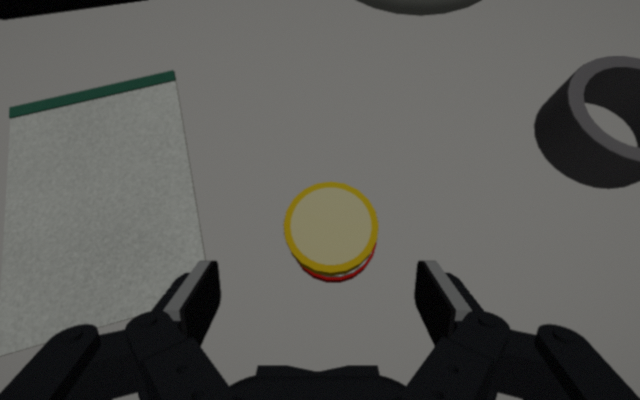

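Yellow sits centred between the fingers at (331,228), with red's edge just visible below it. Tilt reached is 38°, which is enough. Advancing.

```bash
python3 -m crank '[[0,[0.1,0.85,-1.35],[0.02,-0.003,-0.004]],[0,[0.1,0.85,-1.35],[0.02,-0.003,-0.004]],[0,[0.1,0.85,-1.35],[0.02,-0.003,-0.004]],[0,[0.1,0.85,-1.35],[0.02,-0.003,-0.004]],[0,[0.1,0.85,-1.35],[0.02,-0.003,-0.004]],[0,[0.1,0.85,-1.35],[0.02,-0.003,-0.004]],[0,[0,0,0],[0,0,0]]]' 60
python3 - <<'E'
from h import *
from scipy.spatial.transform import Rotation as R
o=telemetry.get_obs();print(o["position"],np.round(R.from_quat(o["ee_rot"]).as_matrix(),3),np.round(o["joint_pos"],2))
E
```

```text
clock: 4.75
position: [0.4079, 0.3006, 0.0258]
ee_rot: [0.265, 0.656, 0.268, 0.654]
ft_force: [-0.8, -0.1, 0.4]
grip_width: 0.996
[0.40787134 0.30063512 0.02581236] [[-0.005 -0.001  1.   ]
 [ 0.698  0.716  0.004]
 [-0.716  0.698 -0.003]] [-0.37  0.33  0.12  2.24 -1.26  0.83  0.77]
```

```bash
python3 -m crank '[[0,[0.05,0.4,-0.6],[0,0,0]],[0,[0.05,0.4,-0.6],[0,0,0]],[0,[0,0,0],[0,0,0]]]' 60
python3 - <<'E'
from h import *
o=telemetry.get_obs();print(o["position"],np.round(o["joint_pos"],2))
from scipy.spatial.transform import Rotation as R
print(np.round(R.from_quat(o["ee_rot"]).as_matrix(),3))
E
```

```text
clock: 5.0
position: [0.4099, 0.3081, 0.0143]
ee_rot: [0.265, 0.656, 0.267, 0.654]
ft_force: [0.6, -0.8, -0.3]
grip_width: 0.999
[0.40986064 0.30807653 0.01433407] [-0.28  0.36  0.    2.23 -1.26  0.78  0.77]
[[-0.003 -0.002  1.   ]
 [ 0.697  0.717  0.004]
 [-0.717  0.697 -0.001]]
```

```bash
python3 -m crank '[[1,[0,0,0],[0,0,0]],[1,[0,0,0],[0,0,0]],[1,[0,0,0],[0,0,0]],[1,[0,0,0],[0,0,0]],[1,[0,0,0],[0,0,0]],[1,[0,0,0],[0,0,0]]]' 60; python3 -m crank '[[1,[0,0,0.8],[0,0,0]],[1,[0,0,1.5],[0,0,0]],[1,[0,0,2.5],[0,0,0]],[1,[0,0,2.5],[0,0,0]],[1,[0,0,2.5],[0,0,0]]]'
python3 - <<'E'
from h import *
w=look("wrist",["yellow_dish","red_dish"]);save(w,"w3.png")
o=telemetry.get_obs();print(o["position"],np.round(o["joint_pos"],2))
E
```

```text
clock: 5.5
position: [0.4102, 0.3079, 0.0151]
ee_rot: [0.265, 0.655, 0.267, 0.655]
ft_force: [-0.1, -4.1, 6.0]
grip_width: 0.726
clock: 5.92
position: [0.409, 0.3076, 0.1133]
ee_rot: [0.265, 0.656, 0.267, 0.654]
ft_force: [1.7, 0.9, -0.8]
grip_width: 0.727
wrist yellow_dish M 0.66 [0.4077 0.2971 0.1235]
wrist yellow_dish S 0.71 [0.4072 0.2901 0.1377]
wrist red_dish M 0.7 [0.4099 0.2946 0.1271]
wrist red_dish S 0.8 [0.4088 0.2646 0.1119]
[0.40905584 0.30775271 0.11173438] [-0.32  0.14  0.04  2.21 -1.06  0.89  0.48]
```

View pics/w3.png

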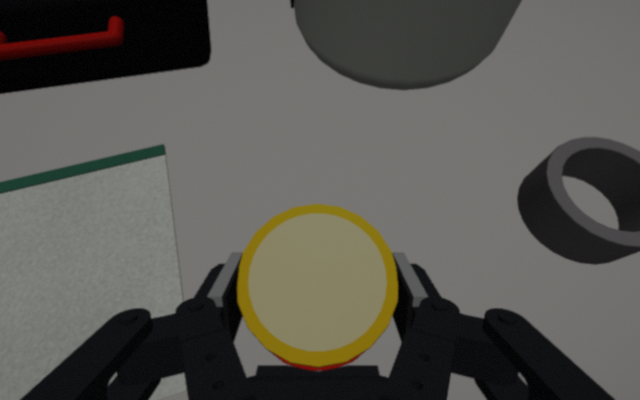

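The yellow lid (centre (318,285)) is gripped, but a red sliver at (318,366) is ambiguous. It could be red still on the table or red lifted too, so I check with the side camera.

```bash
python3 - <<'E'
from h import *
p=look("side",["red_dish","yellow_dish"]);cv2.imwrite("pics/s4.png",cv2.resize(p["frame"][180:400,280:640],(720,440))[:,:,::-1])
o=telemetry.get_obs();print(o["ft_force"],o["grip_width"])
E
```

```text
side red_dish M 0.61 [0.4125 0.2923 0.1087]
side red_dish S 0.59 [0.4062 0.3189 0.1088]
side yellow_dish M 0.96 [0.4098 0.2952 0.124 ]
side yellow_dish S 0.96 [0.4084 0.3033 0.1358]
[ 0.60126547 -0.60886424 -1.20939274] 0.7300506166465676
```

View pics/s4.png

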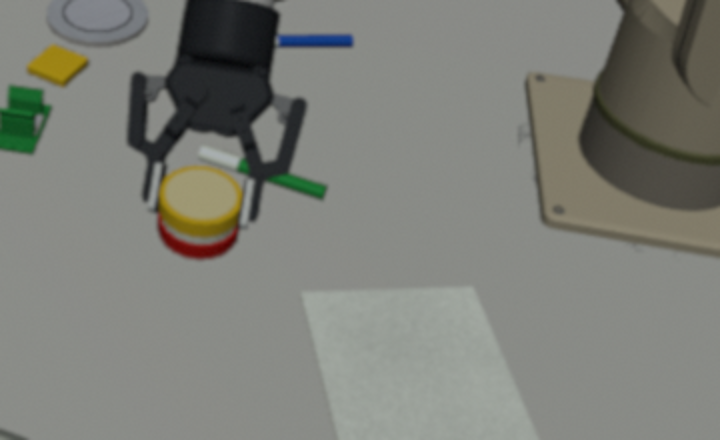

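Both dishes came up together (red directly under yellow in the crop, at (200,235)). I set them back, open, and regrip about 8 mm higher.

```bash
python3 -m crank '[[1,[0,0,-2.5],[0,0,0]],[1,[0,0,-2.5],[0,0,0]],[1,[0,0,-2.5],[0,0,0]],[1,[0,0,-1.4],[0,0,0]],[1,[0,0,-0.5],[0,0,0]],[1,[0,0,-0.3],[0,0,0]],[1,[0,0,0],[0,0,0]]]'; python3 -m crank '[[0,[0,0,0],[0,0,0]],[0,[0,0,0],[0,0,0]],[0,[0,0,0],[0,0,0]],[0,[0,0,0],[0,0,0]],[0,[0,0,0.4],[0,0,0]],[0,[0,0,0.5],[0,0,0]],[0,[0,0,0],[0,0,0]]]'
python3 - <<'E'
from h import *
p=look("side",["red_dish","yellow_dish"])
o=telemetry.get_obs();print(o["position"])
E
```

```text
clock: 7.0
position: [0.4095, 0.3081, 0.0153]
ee_rot: [0.266, 0.656, 0.267, 0.654]
ft_force: [1.1, -0.6, -0.3]
grip_width: 0.726
clock: 7.58
position: [0.41, 0.308, 0.0251]
ee_rot: [0.265, 0.656, 0.267, 0.655]
ft_force: [-0.5, -0.2, -0.5]
grip_width: 1.002
side red_dish M 0.53 [0.4098 0.2935 0.0122]
side red_dish S 0.88 [0.4093 0.3216 0.0154]
side yellow_dish S 0.73 [0.4096 0.3044 0.0388]
[0.40940515 0.30779573 0.02391061]
```

```bash
python3 -m crank '[[1,[0,0,0],[0,0,0]],[1,[0,0,0],[0,0,0]],[1,[0,0,0],[0,0,0]],[1,[0,0,0],[0,0,0]],[1,[0,0,0],[0,0,0]],[1,[0,0,0],[0,0,0]]]' 60; python3 -m crank '[[1,[0,0,0.8],[0,0,0]],[1,[0,0,1.5],[0,0,0]],[1,[0,0,2.5],[0,0,0]],[1,[0,0,2.5],[0,0,0]],[1,[0,0,2.5],[0,0,0]],[1,[0,0,0],[0,0,0]]]'
python3 - <<'E'
from h import *
p=look("side",["red_dish","yellow_dish"])
look("wrist",["red_dish","yellow_dish"])
o=telemetry.get_obs();print(o["position"],np.round(o["joint_pos"],2))
E
```

```text
clock: 8.33
position: [0.4097, 0.3079, 0.0243]
ee_rot: [0.265, 0.656, 0.267, 0.654]
ft_force: [-1.4, -1.1, 4.7]
grip_width: 0.731
clock: 8.83
position: [0.4115, 0.3084, 0.1268]
ee_rot: [0.265, 0.654, 0.268, 0.656]
ft_force: [1.8, 1.1, -0.1]
grip_width: 0.722
side red_dish M 0.81 [0.4107 0.2916 0.0136]
side red_dish S 0.97 [0.4095 0.3031 0.0218]
side yellow_dish M 0.66 [0.414  0.2929 0.1306]
side yellow_dish S 0.78 [0.4084 0.3047 0.1426]
wrist red_dish S 0.63 [0.4102 0.2666 0.0153]
wrist yellow_dish M 0.93 [0.4097 0.2949 0.1262]
wrist yellow_dish S 0.94 [0.4085 0.2901 0.1364]
[0.40919885 0.3076802  0.12132867] [-0.27  0.13 -0.01  2.2  -1.04  0.89  0.45]
```

Yellow alone is held now. Transferring toward the stand, rotating to vertical on the way, and looking again with the wrist camera.

```bash
python3 -m crank '[[1,[2,-1.2,0.2],[-0.12,0,0]],[1,[2,-1.2,0.2],[-0.12,0,0]],[1,[2,-1.2,0.2],[-0.12,0,0]],[1,[2,-1.2,0.2],[-0.12,0,0]],[1,[2,-1.2,0.2],[-0.12,0,0]],[1,[2,-1.2,0],[-0.12,0,0]],[1,[2,-1.2,0],[-0.065,0,0]],[1,[2,-1.2,0],[0,0,0]],[1,[2,-1.2,0],[0,0,0]],[1,[2,-1.2,0],[0,0,0]],[1,[0.8,0,0],[0,0,0.03]],[1,[0,0,0],[0,0,0]]]'
python3 - <<'E'
from h import *
from scipy.spatial.transform import Rotation as R
o=telemetry.get_obs();print(o["position"],np.round(R.from_quat(o["ee_rot"]).as_matrix(),3),np.round(o["joint_pos"],2))
p=look("wrist",["stand_seat","stand","yellow_dish","plate_top"]);save(p,"w5.png")
E
```

```text
clock: 10.33
position: [0.6178, 0.1868, 0.1308]
ee_rot: [-0.014, 0.709, 0.008, 0.705]
ft_force: [-0.2, 0.7, 0.0]
grip_width: 0.718
[0.61780838 0.18675178 0.13078174] [[-0.004 -0.031  1.   ]
 [-0.009  0.999  0.031]
 [-1.    -0.009 -0.005]] [-0.45  0.45  0.11  1.52 -0.04  1.18 -0.31]
wrist yellow_dish M 0.97 [0.618  0.1806 0.1431]
wrist yellow_dish S 0.68 [0.6179 0.1878 0.1503]
```

View pics/w5.png

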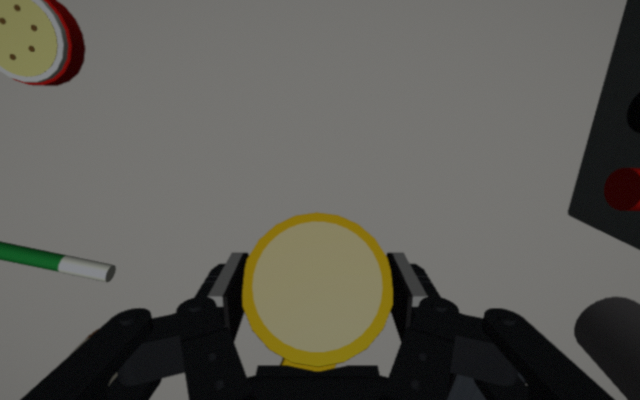

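```bash
python3 -m crank '[[1,[0,-1,0],[-0.111,0,0]],[1,[0,-1,0],[-0.111,0,0]],[1,[0,-1,0],[-0.111,0,0]],[1,[0,-1,0],[-0.111,0,0]],[1,[0,-1,0],[-0.111,0,0]],[1,[0,-1,0],[-0.111,0,0]],[1,[0,-1,0],[-0.111,0,0]],[1,[0,-1.3,-0.6],[0,0,0]],[1,[0,0,0],[0,0,0]]]'
python3 - <<'E'
from h import *
from scipy.spatial.transform import Rotation as R
o=telemetry.get_obs();print(o["position"],np.round(R.from_quat(o["ee_rot"]).as_matrix(),3),np.round(o["joint_pos"],2))
for c in("wrist","side","top"): p=look(c,["stand_seat","stand","yellow_dish"]);save(p,c+"6.png")
E
```

```text
clock: 11.53
position: [0.6154, 0.1041, 0.1236]
ee_rot: [-0.282, 0.659, -0.261, 0.646]
ft_force: [0.3, -1.2, -0.2]
grip_width: 0.723
[0.6153997  0.10405667 0.12362063] [[-0.006 -0.034  0.999]
 [-0.709  0.705  0.02 ]
 [-0.705 -0.708 -0.028]] [-0.76  0.69  0.27  1.42  0.49  1.49 -0.63]
wrist stand_seat M 0.77 [0.6171 0.1085 0.0419]
wrist stand_seat S 0.88 [0.6177 0.1281 0.0151]
wrist stand M 0.66 [ 0.6194  0.1091 -0.0018]
wrist stand S 0.55 [0.6196 0.128  0.0135]
wrist yellow_dish M 0.93 [0.616  0.1094 0.1321]
wrist yellow_dish S 0.75 [0.6122 0.1193 0.1366]
side stand_seat M 0.85 [0.6171 0.1099 0.042 ]
side stand_seat S 0.74 [0.6153 0.1274 0.0182]
side stand M 0.92 [0.6147 0.105  0.0016]
side stand S 0.88 [0.6129 0.1239 0.0163]
side yellow_dish M 0.6 [0.6184 0.1075 0.1363]
side yellow_dish S 0.57 [0.6136 0.1184 0.1227]
top stand_seat M 0.55 [0.6204 0.1079 0.0423]
top stand_seat S 0.79 [0.6172 0.0924 0.0077]
top stand M 0.89 [0.6203 0.11   0.0016]
top stand S 0.63 [0.6213 0.0932 0.0067]
top yellow_dish M 0.85 [0.615  0.115  0.1392]
top yellow_dish S 0.58 [0.6118 0.1137 0.164 ]
```

```bash
python3 -m crank '[[1,[0.2,-0.2,0],[0,0,0]],[1,[0,0,-2],[0,0,0]],[1,[0,0,-2],[0,0,0]],[1,[0,0,-1.5],[0,0,0]],[1,[0,0,-0.8],[0,0,0]],[1,[0,0,0],[0,0,0]]]'
python3 - <<'E'
from h import *
p=look("wrist",["stand_seat","yellow_dish"]);save(p,"w7.png");p=look("side",["stand_seat","yellow_dish"])
q=p["frame"][190:270,240:350];cv2.imwrite("pics/s7.png",np.hstack([cv2.resize(q,(400,290)),cv2.resize(viewer.camera("wrist")["frame"],(400,290))])[:,:,::-1])
E
```

```text
clock: 13.08
position: [0.6176, 0.1029, 0.0609]
ee_rot: [-0.281, 0.659, -0.261, 0.647]
ft_force: [-0.3, 0.6, 0.5]
grip_width: 0.723
wrist stand_seat M 0.83 [0.6171 0.1075 0.0412]
wrist stand_seat S 0.8 [0.6158 0.1294 0.0133]
wrist yellow_dish M 0.56 [0.6145 0.1061 0.0711]
wrist yellow_dish S 0.66 [0.6173 0.1158 0.0752]
side stand_seat M 0.94 [0.6197 0.1087 0.0398]
side stand_seat S 0.85 [0.6113 0.1322 0.0147]
side yellow_dish S 0.6 [0.6131 0.1179 0.0582]
```

View pics/s7.png

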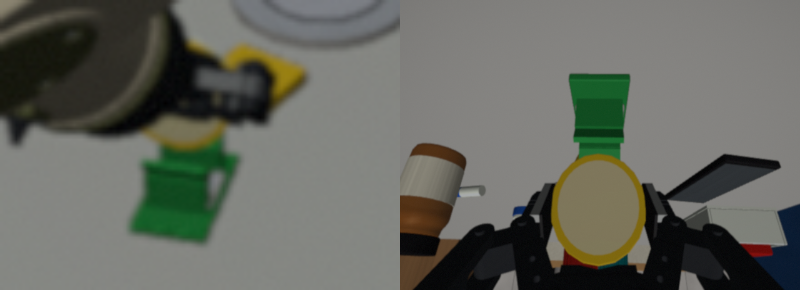

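Yellow stands on edge above the slot and is lined up in x (wrist crop: dish (598,210), stand (600,110)). Lowering it.

```bash
python3 -m crank '[[1,[0,0,-0.6],[0,0,0]],[1,[0,0,-0.6],[0,0,0]],[1,[0,0,-0.6],[0,0,0]],[1,[0,0,0],[0,0,0]]]';python3 -m crank '[[1,[0,0,-0.5],[0,0,0]],[1,[0,0,-0.5],[0,0,0]],[1,[0,0,0],[0,0,0]]]'
```

```text
clock: 13.97
position: [0.6175, 0.1031, 0.0429]
ee_rot: [-0.281, 0.659, -0.261, 0.647]
ft_force: [-0.6, 0.0, -0.1]
grip_width: 0.723
clock: 14.22
position: [0.6179, 0.1032, 0.0336]
ee_rot: [-0.281, 0.659, -0.261, 0.647]
ft_force: [-0.0, 0.1, -0.2]
grip_width: 0.724
```

```bash
python3 -m crank '[[1,[0,0,-0.3],[0,0,0]],[1,[0,0,-0.2],[0,0,0]],[1,[0,0,0],[0,0,0]]]'; python3 -m crank '[[0,[0,0,0],[0,0,0]],[0,[0,0,0],[0,0,0]],[0,[0,0,0],[0,0,0]],[0,[0,0,0],[0,0,0]],[0,[0,1.5,1.5],[0,0,0]],[0,[0,2,2],[0,0,0]],[0,[0,2.5,2.5],[0,0,0]],[0,[0,1,3.5],[0.11,0,0]],[0,[0,1,3.5],[0.11,0,0]],[0,[0,0,0],[0,0,0]]]'
python3 - <<'E'
from h import *
from scipy.spatial.transform import Rotation as R
o=telemetry.get_obs();print(o["position"],np.round(R.from_quat(o["ee_rot"]).as_matrix(),3))
for c in("wrist","side","top"): p=look(c,["stand_seat","yellow_dish","red_dish","plate_top"]);save(p,c+"8.png")
E
```

```text
clock: 14.47
position: [0.6183, 0.1033, 0.0294]
ee_rot: [-0.281, 0.659, -0.261, 0.648]
ft_force: [-0.0, -0.5, -0.5]
grip_width: 0.725
clock: 15.3
position: [0.6233, 0.1833, 0.1707]
ee_rot: [-0.201, 0.68, -0.185, 0.681]
ft_force: [1.1, -1.4, 2.7]
grip_width: 1.001
[0.62329037 0.18333546 0.17066432] [[ 0.007 -0.021  1.   ]
 [-0.525  0.851  0.022]
 [-0.851 -0.525 -0.005]]
wrist stand_seat S 0.86 [0.6189 0.1292 0.0108]
wrist yellow_dish M 0.84 [0.617  0.109  0.0384]
wrist yellow_dish S 0.63 [0.6181 0.1178 0.0526]
wrist red_dish M 0.47 [ 0.5966 -0.1096  0.0096]
wrist red_dish S 0.19 [ 0.4108 -0.0914  0.0067]
wrist plate_top M 0.64 [ 0.5958 -0.11    0.014 ]
wrist plate_top S 0.96 [ 0.6    -0.0935  0.0088]
side stand_seat M 0.6 [0.6194 0.1066 0.039 ]
side stand_seat S 0.75 [0.6177 0.1289 0.0088]
side yellow_dish M 0.69 [ 0.3649 -0.1105  0.0033]
side yellow_dish S 0.64 [0.6189 0.1172 0.0545]
side red_dish M 0.55 [0.4143 0.2919 0.0111]
side red_dish S 0.7 [0.41   0.3009 0.023 ]
side plate_top M 0.89 [ 0.6003 -0.1045  0.0101]
side plate_top S 0.86 [ 0.5939 -0.0984  0.0063]
top stand_seat M 0.82 [0.6185 0.1086 0.0409]
top stand_seat S 0.69 [0.6132 0.0955 0.0065]
top yellow_dish M 0.68 [0.6171 0.1093 0.0428]
top yellow_dish S 0.74 [0.615  0.1075 0.0694]
top red_dish M 0.7 [0.4103 0.2916 0.0086]
top red_dish S 0.72 [0.4096 0.2912 0.0204]
top plate_top M 0.56 [ 0.5973 -0.1086  0.0107]
top plate_top S 0.97 [ 0.5947 -0.1061  0.0099]
```

Yellow is seated in the stand (seen at (0.617,0.109,0.040)). Next is red.

```bash
python3 -m crank '[[0,[-2.1,1.1,0],[0.111,0,0]],[0,[-2.1,1.1,0],[0.111,0,0]],[0,[-2.1,1.1,0],[0.111,0,0]],[0,[-2.1,1.1,0],[0.111,0,0]],[0,[-2.1,1.1,0],[0.111,0,-0.02]],[0,[-2.1,1.1,-1.5],[0,0,0]],[0,[-2.1,1.1,-2],[0,0,0]],[0,[-2.1,1.1,-2],[0,0,0]],[0,[-2.1,1.1,-2],[0,0,0]],[0,[-2.3,1.0,-2],[0,0,0]],[0,[0,0,0],[0,0,0]]]'
python3 - <<'E'
from h import *
from scipy.spatial.transform import Rotation as R
o=telemetry.get_obs();print(o["position"],np.round(R.from_quat(o["ee_rot"]).as_matrix(),3),np.round(o["joint_pos"],2))
p=look("wrist",["red_dish"]);save(p,"w9.png")
E
```

```text
clock: 17.57
position: [0.4005, 0.2933, 0.0613]
ee_rot: [-0.011, 0.711, 0.001, 0.703]
ft_force: [-0.8, -0.5, -0.4]
grip_width: 0.998
[0.40052261 0.29331352 0.06132332] [[-0.011 -0.017  1.   ]
 [-0.013  1.     0.017]
 [-1.    -0.013 -0.011]] [-0.73  0.24  0.01  1.97  0.    0.95 -0.71]
wrist red_dish S 0.69 [0.4138 0.3004 0.023 ]
```

```bash
python3 -m crank '[[0,[1.05,-0.1,0],[0.013,-0.011,0]],[0,[0,0,-1.5],[0,0,0]],[0,[0,0,-1.5],[0,0,0]],[0,[0,0,-1.5],[0,0,0]],[0,[0,0,-0.8],[0,0,0]],[0,[0,0,-0.4],[0,0,0]],[0,[0,0,0],[0,0,0]]]'; python3 -m crank '[[1,[0,0,0],[0,0,0]],[1,[0,0,0],[0,0,0]],[1,[0,0,0],[0,0,0]],[1,[0,0,0],[0,0,0]],[1,[0,0,0],[0,0,0]],[1,[0,0,0],[0,0,0]]]' 60
```

```text
clock: 18.3
position: [0.4177, 0.2908, 0.0076]
ee_rot: [-0.003, 0.705, 0.005, 0.709]
ft_force: [-0.1, -0.4, -0.1]
grip_width: 1.005
clock: 18.8
position: [0.418, 0.2926, 0.0105]
ee_rot: [-0.002, 0.704, 0.006, 0.71]
ft_force: [-5.6, -2.5, 22.4]
grip_width: 0.662
```

```bash
python3 - <<'E'
from h import *
o=telemetry.get_obs();print(o["position"],o["ft_force"],o["grip_width"],o["ee_rot"])
p=look("wrist",["red_dish"]);q=look("side",["red_dish"])
cv2.imwrite("pics/c10.png",np.hstack([cv2.resize(p["frame"],(400,300)),cv2.resize(q["frame"][280:370,310:430],(400,300))])[:,:,::-1])
E
```

```text
[0.41795207 0.2925785  0.01046965] [-5.62402739 -2.54066349 22.44956231] 0.6619920369010132 [-0.00236216  0.70427915  0.00595581  0.70989424]
wrist red_dish M 0.65 [0.4169 0.2978 0.0096]
wrist red_dish S 0.62 [0.4162 0.3026 0.0213]
side red_dish M 0.64 [0.4204 0.2938 0.0116]
side red_dish S 0.66 [0.4195 0.3037 0.0205]
```

View pics/c10.png

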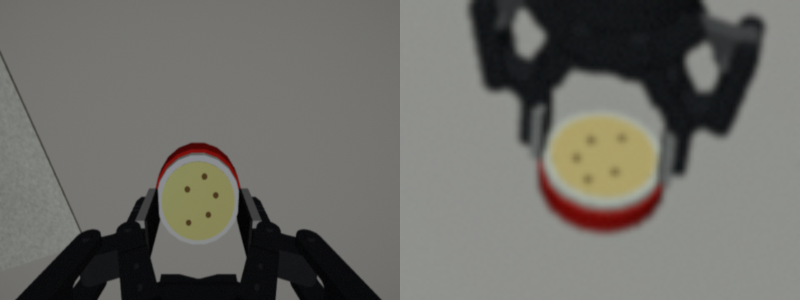

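The fingers are gripping red's 60 mm base above the lid shoulder, so they are too high. I open, go 10 mm lower and regrip on the lid.

```bash
python3 -m crank '[[0,[0,0,0.1],[0,0,0]],[0,[0,0,0],[0,0,0]],[0,[0,0,0],[0,0,0]],[0,[0,0.2,-0.5],[0,0.005,0]],[0,[0,0,-0.6],[0,0,0]],[0,[0,0,0],[0,0,0]]]'; python3 -m crank '[[1,[0,0,0],[0,0,0]],[1,[0,0,0],[0,0,0]],[1,[0,0,0],[0,0,0]],[1,[0,0,0],[0,0,0]],[1,[0,0,0],[0,0,0]],[1,[0,0,0],[0,0,0]]]' 60
```

```text
clock: 19.6
position: [0.4162, 0.2929, -0.0037]
ee_rot: [-0.004, 0.707, 0.005, 0.707]
ft_force: [-0.6, -0.3, 0.6]
grip_width: 1.003
clock: 20.1
position: [0.4172, 0.2935, -0.0018]
ee_rot: [-0.003, 0.707, 0.005, 0.708]
ft_force: [-1.1, -1.2, 5.7]
grip_width: 0.721
```

```bash
python3 -m crank '[[1,[0,0,1.2],[0,0,0]],[1,[0,0,3],[0,0,0]],[1,[0,0,3.5],[0,0,0]],[1,[0,0,3.5],[0,0,0]],[1,[0,0,2.8],[0,0,0]],[1,[0,0,0],[0,0,0]]]';  python3 -m crank '[[1,[1.48,-3.3,0],[0,0,0]],[1,[1.48,-3.3,0],[0,0,0]],[1,[1.48,-3.3,0],[0,0,0]],[1,[1.48,-3.3,0],[0,0,0]],[1,[1.48,-3.3,0],[0,0,0]],[1,[1.48,-3.3,0],[0,0,0]],[1,[1.48,-3.3,0],[0,0,0]],[1,[1.48,-3.3,0],[0,0,0]],[1,[1.48,-3.3,0],[0,0,0]],[1,[1.48,-3.3,0],[0,0,0]],[1,[1.48,-3.3,0],[0,0,0]],[1,[1.48,-3.3,0],[0,0,0]]]'; python3 -m crank '[[1,[0,0,0],[0,0,0]],[1,[0,0,0],[0,0,0]]]'
python3 - <<'E'
from h import *
from scipy.spatial.transform import Rotation as R
o=telemetry.get_obs();print(o["position"],np.round(R.from_quat(o["ee_rot"]).as_matrix(),3))
for c in("wrist","side","top"): p=look(c,["red_dish","plate_top"])
E
```

```text
clock: 20.6
position: [0.4194, 0.2953, 0.1436]
ee_rot: [-0.001, 0.704, 0.007, 0.71]
ft_force: [1.0, 0.7, 0.4]
grip_width: 0.724
clock: 21.6
position: [0.5948, -0.1043, 0.1371]
ee_rot: [-0.003, 0.707, 0.005, 0.707]
ft_force: [0.5, 0.7, -1.2]
grip_width: 0.722
clock: 21.77
position: [0.5943, -0.1054, 0.1368]
ee_rot: [-0.002, 0.707, 0.003, 0.707]
ft_force: [0.2, 1.2, -0.6]
grip_width: 0.723
[ 0.59430786 -0.10537734  0.13677944] [[-0.    -0.008  1.   ]
 [ 0.002  1.     0.008]
 [-1.     0.002 -0.   ]]
wrist red_dish M 0.82 [ 0.593  -0.1033  0.1497]
wrist red_dish S 0.71 [ 0.5937 -0.0978  0.1633]
wrist plate_top M 0.83 [ 0.5988 -0.1105  0.0099]
wrist plate_top S 0.73 [ 0.5971 -0.0875  0.009 ]
side red_dish M 0.74 [ 0.5947 -0.1005  0.1505]
side red_dish S 0.76 [ 0.5936 -0.0851  0.1646]
side plate_top M 0.69 [ 6.235e-01 -3.627e-01 -2.000e-04]
side plate_top S 0.91 [ 0.5999 -0.097   0.0071]
top plate_top M 0.56 [ 0.596  -0.1105  0.0098]
top plate_top S 0.81 [ 0.6019 -0.0666  0.011 ]
```

```bash
python3 -m crank '[[1,[0.2,-0.45,-2],[0,0,0]],[1,[0,0,-3],[0,0,0]],[1,[0,0,-3],[0,0,0]],[1,[0,0,-2.5],[0,0,0]],[1,[0,0,-1.3],[0,0,0]],[1,[0,0,-0.6],[0,0,0]],[1,[0,0,-0.3],[0,0,0]],[1,[0,0,-0.2],[0,0,0]],[1,[0,0,0],[0,0,0]]]'
```

```text
clock: 23.27
position: [0.5974, -0.1073, 0.0099]
ee_rot: [-0.003, 0.706, 0.005, 0.708]
ft_force: [-0.2, -0.1, -0.3]
grip_width: 0.721
```

```bash
python3 -m crank '[[1,[0,0,-0.2],[0,0,0]],[1,[0,0,-0.1],[0,0,0]],[1,[0,0,0],[0,0,0]]]'; python3 -m crank '[[0,[0,0,0],[0,0,0]],[0,[0,0,0],[0,0,0]],[0,[0,0,0],[0,0,0]],[0,[0,0,0],[0,0,0]],[0,[0,0,3],[0,0,0]],[0,[0,0,3.5],[0,0,0]],[0,[0,0,3.5],[0,0,0]],[0,[0,-4,0],[0,0,0]],[0,[0,-4,0],[0,0,0]],[0,[0,0,0],[0,0,0]]]'
cat > ring.py <<'E'
from h import *
# dish lid/base circle vs. plate outline in one top picture
def plate_and_dish(c):
    for k in("top","wrist"):
        p=look(k,["plate_top",c])
        save(p,f"chk_{c}_{k}.png")
E
python3 - <<'E'
from ring import *
plate_and_dish("red_dish");o=telemetry.get_obs();print(o["position"],o["ee_rot"])
E
```

```text
clock: 23.52
position: [0.597, -0.1071, 0.0063]
ee_rot: [-0.003, 0.706, 0.005, 0.708]
ft_force: [1.0, 0.3, -1.0]
grip_width: 0.722
clock: 24.35
position: [0.595, -0.1969, 0.1072]
ee_rot: [-0.002, 0.706, 0.0, 0.708]
ft_force: [-1.2, -2.1, -0.8]
grip_width: 0.997
top plate_top M 0.77 [ 0.5967 -0.1103  0.0098]
top plate_top S 0.82 [ 0.5918 -0.1092  0.0116]
top red_dish M 0.84 [ 0.6012 -0.1061  0.0191]
top red_dish S 0.85 [ 0.5983 -0.1069  0.0312]
wrist plate_top S 0.72 [ 0.5993 -0.104   0.0111]
wrist red_dish M 0.69 [ 0.5948 -0.1047  0.0219]
wrist red_dish S 0.75 [ 0.5968 -0.1022  0.0294]
[ 0.59669277 -0.18634734  0.10573089] [-0.00352497  0.70678383  0.00564651  0.70739826]
```

```bash
python3 - <<'E'
from h import *
p=viewer.camera("top");f=p["frame"];c=(368,193);r=40
s=f[c[1]-r:c[1]+r,c[0]-r:c[0]+r];hsv=cv2.cvtColor(s,cv2.COLOR_RGB2HSV)
w=viewer.camera("wrist")
cv2.imwrite("pics/c11.png",np.clip(np.hstack([cv2.resize(s,(400,400),interpolation=cv2.INTER_CUBIC),cv2.resize(w["frame"],(400,400))])*1.4,0,255).astype(np.uint8)[:,:,::-1])
m=cv2.inRange(hsv,(18,50,50),(40,255,255));e=cv2.fitEllipse(cv2.convexHull(cv2.findNonZero(m)));print("cream",e,atz(p,e[0][0]+c[0]-r,e[0][1]+c[1]-r,.028))
m=cv2.inRange(hsv,(0,120,30),(12,255,255))|cv2.inRange(hsv,(168,120,30),(180,255,255));print((m>0).sum())
E
```

```text
cream ((37.42019271850586, 27.06147575378418), (41.94858932495117, 87.16136169433594), 72.70258331298828) [ 0.62670032 -0.09935303  0.028     ]
12
```

View pics/c11.png

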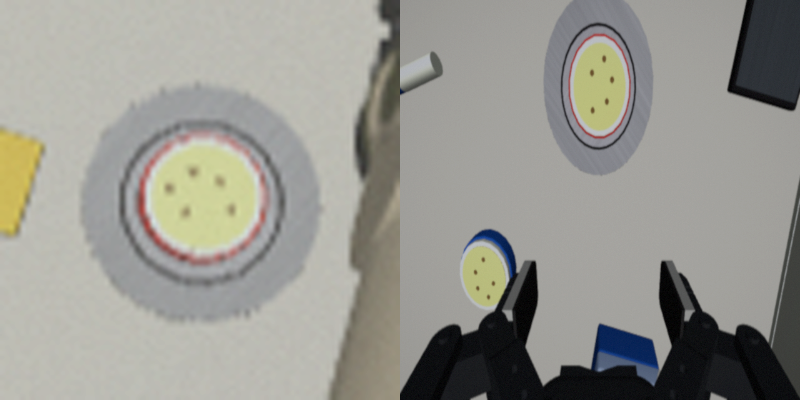

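Red sits inside the 80 mm ring, about 2 mm off in +x (top crop: lid centre (203,197), ring centre (202,201)). Plate centre is therefore about (0.595,-0.105). Next is blue.

```bash
python3 -m crank '[[0,[-2.8,-1,0],[0,0,0]],[0,[-2.8,-1,0],[0,0,0]],[0,[-2.8,-1,0],[0,0,0]],[0,[-2.8,-1,-2],[0,0,0]],[0,[-2.5,-0.6,-2],[0,0,0]],[0,[0,0,0],[0,0,0]],[0,[0,0,0],[0,0,0]]]'
python3 - <<'E'
from h import *
for c in("wrist","wrist","top"): look(c,["blue_dish"])
o=telemetry.get_obs();print(o["position"],o["ee_rot"],np.round(o["joint_pos"],2))
E
```

```text
clock: 25.53
position: [0.4579, -0.2333, 0.0651]
ee_rot: [-0.002, 0.707, 0.005, 0.707]
ft_force: [1.0, 0.5, 0.7]
grip_width: 1.001
wrist blue_dish M 0.71 [ 0.4562 -0.2432  0.009 ]
wrist blue_dish S 0.62 [ 0.5882 -0.1233  0.0303]
wrist blue_dish M 0.75 [ 0.4583 -0.2401  0.0107]
wrist blue_dish S 0.55 [ 0.4575 -0.2379  0.0197]
top blue_dish M 0.71 [ 0.4543 -0.2439  0.0146]
top blue_dish S 0.46 [ 0.4546 -0.2222  0.0228]
[ 0.45999736 -0.23303183  0.06594131] [-0.00344684  0.70665138  0.00526667  0.70753389] [ 0.03  0.26  0.4   1.95 -0.13  0.95  0.5 ]
```

```bash
python3 -m crank '[[0,[-0.2,-0.9,0],[0,0,0]],[0,[0,0,-2],[0,0,0]],[0,[0,0,-2],[0,0,0]],[0,[0,0,-1.5],[0,0,0]],[0,[0,0,-0.9],[0,0,0]],[0,[0,0,-0.5],[0,0,0]],[0,[0,0,0],[0,0,0]]]'; python3 -m crank '[[1,[0,0,0],[0,0,0]],[1,[0,0,0],[0,0,0]],[1,[0,0,0],[0,0,0]],[1,[0,0,0],[0,0,0]],[1,[0,0,0],[0,0,0]],[1,[0,0,0],[0,0,0]]]' 60
```

```text
clock: 26.57
position: [0.457, -0.2424, -0.0039]
ee_rot: [-0.003, 0.707, 0.005, 0.707]
ft_force: [-0.1, -0.9, -0.4]
grip_width: 1.0
clock: 27.07
position: [0.4584, -0.2426, -0.0017]
ee_rot: [-0.003, 0.706, 0.005, 0.708]
ft_force: [-0.4, -0.1, 7.0]
grip_width: 0.719
```

```bash
python3 -m crank '[[1,[0,0,1.2],[0,0,0]],[1,[0,0,3],[0,0,0]],[1,[0,0,3],[0,0,0]],[1,[0,0,3],[0,0,0]],[1,[2.3,2.3,0],[0,0,0]],[1,[2.3,2.3,0],[0,0,0]],[1,[2.3,2.3,0],[0,0,0]],[1,[2.3,2.3,0],[0,0,0]],[1,[2.3,2.3,0],[0,0,0]],[1,[2.2,2.2,0],[0,0,0]],[1,[0,0,0],[0,0,0]],[1,[0,0,0],[0,0,0]]]'
python3 - <<'E'
from h import *
for c in("wrist","wrist","top","side"): look(c,["blue_dish","red_dish"])
o=telemetry.get_obs();print(o["position"],o["ee_rot"])
E
```

```text
clock: 28.07
position: [0.5956, -0.1032, 0.0997]
ee_rot: [-0.004, 0.706, 0.006, 0.708]
ft_force: [-1.3, -1.6, -0.7]
grip_width: 0.719
wrist blue_dish M 0.92 [ 0.5949 -0.1035  0.1126]
wrist blue_dish S 0.77 [ 0.595  -0.0968  0.1214]
wrist red_dish M 0.81 [ 0.5978 -0.1034  0.0215]
wrist red_dish S 0.57 [ 0.5979 -0.0857  0.0289]
wrist blue_dish M 0.6 [ 0.5927 -0.1092  0.1107]
wrist blue_dish S 0.6 [ 0.5915 -0.1017  0.1185]
wrist red_dish M 0.57 [ 0.5969 -0.1042  0.0205]
wrist red_dish S 0.77 [ 0.5959 -0.088   0.0305]
side blue_dish M 0.96 [ 0.598 -0.107  0.113]
side blue_dish S 0.96 [ 0.5926 -0.092   0.1223]
side red_dish M 0.89 [ 0.5963 -0.1085  0.0224]
side red_dish S 0.78 [ 0.5978 -0.0946  0.0292]
[ 0.59454809 -0.10511606  0.09875477] [-0.00323295  0.70678081  0.00517189  0.70740631]
```

```bash
python3 -m crank '[[1,[0,0.1,-2.5],[0,0,0]],[1,[0,0,-2.2],[0,0,0]],[1,[0,0,-1.4],[0,0,0]],[1,[0,0,-0.6],[0,0,0]],[1,[0,0,-0.4],[0,0,0]],[1,[0,0,-0.1],[0,0,0]],[1,[0,0,0],[0,0,0]]]'
```

```text
clock: 29.65
position: [0.595, -0.1043, 0.0274]
ee_rot: [-0.003, 0.706, 0.005, 0.708]
ft_force: [0.5, 0.1, -0.7]
grip_width: 0.719
```

```bash
python3 -m crank '[[1,[0,0,-0.2],[0,0,0]],[1,[0,0,0],[0,0,0]]]'; python3 -m crank '[[0,[0,0,0],[0,0,0]],[0,[0,0,0],[0,0,0]],[0,[0,0,0],[0,0,0]],[0,[0,0,0],[0,0,0]],[0,[0,0,3],[0,0,0]],[0,[0,0,3.5],[0,0,0]],[0,[0,0,4],[0,0,0]],[0,[0,0,0],[0,0,0]]]'
python3 - <<'E'
from h import *
for c in("wrist","wrist","side"): look(c,["blue_dish","red_dish","plate_top"])
o=telemetry.get_obs();print(o["position"],o["ee_rot"])
E
```

```text
clock: 29.82
position: [0.5955, -0.1043, 0.0264]
ee_rot: [-0.003, 0.706, 0.005, 0.708]
ft_force: [-2.6, -0.2, 5.4]
grip_width: 0.721
clock: 30.48
position: [0.5984, -0.105, 0.1377]
ee_rot: [-0.003, 0.703, 0.005, 0.711]
ft_force: [0.9, -0.2, 1.7]
grip_width: 0.996
wrist blue_dish M 0.81 [ 0.5933 -0.1055  0.0385]
wrist blue_dish S 0.58 [ 0.5943 -0.1017  0.048 ]
wrist red_dish S 0.83 [ 0.6022 -0.0741  0.0224]
wrist plate_top M 0.48 [ 0.7902 -0.038  -0.0015]
wrist plate_top S 0.81 [ 0.5968 -0.0906  0.0106]
wrist blue_dish M 0.89 [ 0.5942 -0.1065  0.0363]
wrist blue_dish S 0.9 [ 0.5959 -0.1024  0.0468]
wrist red_dish S 0.88 [ 0.6016 -0.0725  0.0223]
wrist plate_top S 0.73 [ 0.5957 -0.0916  0.0067]
side blue_dish M 0.6 [ 0.598  -0.1049  0.0368]
side blue_dish S 0.85 [ 0.5942 -0.0934  0.0468]
side red_dish M 0.63 [ 0.597  -0.1061  0.0223]
side red_dish S 0.58 [ 0.5896 -0.0793  0.0198]
side plate_top M 0.22 [0.6161 0.1064 0.0013]
[ 0.59454931 -0.10415519  0.12980035] [-0.00323033  0.70673849  0.00516418  0.70744866]
```

Blue rests on red at (0.595,-0.1055,0.037). Going to regrip yellow from the -y side.

```bash
python3 -m crank '[[0,[0.3,2,0],[0.112,0,0]],[0,[0.3,2,0],[0.112,0,0]],[0,[0.3,2,0],[0.112,0,0]],[0,[0.3,2,0],[0.112,0,0]],[0,[0.3,2,-1],[0.112,0,0]],[0,[0.3,2,-1],[0.112,0,0]],[0,[0.3,2,-1],[0.112,0,0]],[0,[0.2,1.9,-1],[0,0,0.02]],[0,[0,0,0],[0,0,0]],[0,[0,0,0],[0,0,0]]]'
python3 - <<'E'
from h import *
from scipy.spatial.transform import Rotation as R
for c in("wrist","wrist","side"): look(c,["yellow_dish","stand_seat"])
o=telemetry.get_obs();print(o["position"],np.round(R.from_quat(o["ee_rot"]).as_matrix(),3),np.round(o["joint_pos"],2))
E
```

```text
clock: 32.37
position: [0.6175, 0.0568, 0.0899]
ee_rot: [0.259, 0.655, 0.282, 0.652]
ft_force: [0.8, 0.5, 0.5]
grip_width: 0.999
wrist yellow_dish M 0.66 [0.6143 0.107  0.0389]
wrist yellow_dish S 0.72 [0.6174 0.1001 0.0606]
wrist stand_seat M 0.2 [0.6178 0.1077 0.002 ]
wrist stand_seat S 0.73 [0.6199 0.0867 0.0044]
wrist yellow_dish M 0.91 [0.6201 0.1073 0.0396]
wrist yellow_dish S 0.79 [0.6168 0.0993 0.0615]
wrist stand_seat S 0.63 [0.6169 0.0862 0.006 ]
side yellow_dish M 0.59 [0.6193 0.1029 0.0402]
side yellow_dish S 0.9 [0.6167 0.1173 0.0529]
side stand_seat M 0.62 [ 0.6271 -0.3614 -0.0013]
side stand_seat S 0.63 [0.6154 0.1293 0.0111]
[0.61751095 0.05482085 0.08972071] [[-0.013 -0.026  1.   ]
 [ 0.708  0.706  0.028]
 [-0.706  0.708  0.009]] [ 0.15  0.61  0.1   1.61 -0.85  1.31  0.67]
```

```bash
python3 -m crank '[[0,[0,1.3,-1.3],[0,0,0]],[0,[0,1.3,-1.3],[0,0,0]],[0,[0,1.3,-1.3],[0,0,0]],[0,[0.1,1.2,-1.2],[0,0,0]],[0,[0,0.8,-0.8],[0,0,0]],[0,[0,0.35,-0.35],[0,0,0]],[0,[0,0,0],[0,0,0]]]'; python3 -m crank '[[1,[0,0,0],[0,0,0]],[1,[0,0,0],[0,0,0]],[1,[0,0,0],[0,0,0]],[1,[0,0,0],[0,0,0]],[1,[0,0,0],[0,0,0]],[1,[0,0,0],[0,0,0]]]' 60
```

```text
clock: 33.7
position: [0.6179, 0.1182, 0.0266]
ee_rot: [0.261, 0.654, 0.282, 0.652]
ft_force: [1.2, -1.4, 1.1]
grip_width: 0.999
clock: 34.2
position: [0.6191, 0.1162, 0.0283]
ee_rot: [0.261, 0.653, 0.281, 0.653]
ft_force: [-2.0, -4.0, 6.3]
grip_width: 0.718
```

```bash
python3 -m crank '[[1,[0,0,0.8],[0,0,0]],[1,[0,0,1.5],[0,0,0]],[1,[0,0,2.5],[0,0,0]],[1,[0,0,3],[0,0,0]],[1,[0,0,3],[0,0,0]],[1,[0,0,1.5],[0,0,0]],[1,[0,0,0],[0,0,0]]]'
python3 - <<'E'
from h import *
from scipy.spatial.transform import Rotation as R
for c in("wrist","side","top"): look(c,["yellow_dish"])
o=telemetry.get_obs();print(o["position"],np.round(R.from_quat(o["ee_rot"]).as_matrix(),3),np.round(o["joint_pos"],2))
E
```

```text
clock: 34.78
position: [0.6205, 0.1174, 0.1557]
ee_rot: [0.26, 0.651, 0.282, 0.655]
ft_force: [0.4, -0.6, -0.9]
grip_width: 0.723
wrist yellow_dish M 0.63 [0.6209 0.111  0.1662]
wrist yellow_dish S 0.59 [0.6189 0.1052 0.1919]
side yellow_dish M 0.82 [0.6182 0.1094 0.1619]
side yellow_dish S 0.58 [0.6185 0.1167 0.1651]
top yellow_dish M 0.64 [0.6193 0.1135 0.1632]
top yellow_dish S 0.7 [0.6152 0.1116 0.1889]
[0.61820003 0.1174181  0.14941891] [[-0.014 -0.025  1.   ]
 [ 0.708  0.706  0.028]
 [-0.706  0.708  0.008]] [ 0.06  0.51  0.08  1.62 -0.85  1.3   0.53]
```

```bash
python3 -m crank '[[1,[-0.2,-1.9,0],[-0.1208,-0.0034,-0.001]],[1,[-0.2,-1.9,0],[-0.1208,-0.0034,-0.001]],[1,[-0.2,-1.9,0],[-0.1208,-0.0034,-0.001]],[1,[-0.2,-1.9,0],[-0.1208,-0.0034,-0.001]],[1,[-0.2,-1.9,0],[-0.1208,-0.0034,-0.001]],[1,[-0.2,-1.9,0],[-0.1208,-0.0034,-0.001]],[1,[-0.2,-1.9,0],[-0.1208,-0.0034,-0.001]],[1,[-0.2,-1.9,0],[-0.1208,-0.0034,-0.001]],[1,[-0.2,-1.9,0],[-0.1208,-0.0034,-0.001]],[1,[-0.2,-1.9,0],[-0.1208,-0.0034,-0.001]],[1,[-0.2,-1.9,0],[-0.1208,-0.0034,-0.001]],[1,[-0.1,-1.9,0],[-0.1208,-0.0034,-0.001]]]'; python3 -m crank '[[1,[0,-0.9,-1.5],[-0.1208,-0.0034,-0.001]],[1,[0,0,0],[0,0,0]],[1,[0,0,0],[0,0,0]]]'
python3 - <<'E'
from h import *
from scipy.spatial.transform import Rotation as R
for c in("wrist","side","top","wrist"): look(c,["yellow_dish","blue_dish","plate_top"])
o=telemetry.get_obs();print(o["position"],np.round(R.from_quat(o["ee_rot"]).as_matrix(),3),np.round(o["joint_pos"],2))
E
```

```text
clock: 36.23
position: [0.5961, -0.1105, 0.1511]
ee_rot: [-0.241, 0.661, -0.223, 0.675]
ft_force: [-0.6, -0.3, -2.5]
grip_width: 0.719
clock: 36.48
position: [0.5947, -0.1181, 0.1333]
ee_rot: [-0.279, 0.648, -0.26, 0.659]
ft_force: [-0.8, 1.0, -0.1]
grip_width: 0.718
wrist yellow_dish M 0.79 [ 0.5904 -0.105   0.1366]
wrist yellow_dish S 0.65 [ 0.5902 -0.0847  0.1442]
wrist blue_dish M 0.8 [ 0.5925 -0.1078  0.0374]
wrist blue_dish S 0.95 [ 0.5962 -0.0904  0.0475]
wrist plate_top S 0.74 [ 0.5896 -0.0891  0.0114]
side yellow_dish M 0.52 [ 0.5971 -0.1066  0.1426]
side yellow_dish S 0.74 [ 0.5914 -0.085   0.1484]
side blue_dish M 0.87 [ 0.5973 -0.1052  0.0377]
side blue_dish S 0.86 [ 0.5929 -0.0907  0.0459]
side plate_top M 0.85 [ 0.6001 -0.1042  0.0053]
side plate_top S 0.66 [ 0.5861 -0.0782  0.0089]
top yellow_dish M 0.69 [ 0.5945 -0.1087  0.1426]
top yellow_dish S 0.75 [ 0.5939 -0.1043  0.1531]
top blue_dish M 0.64 [ 0.5941 -0.1103  0.0096]
top plate_top M 0.68 [ 0.5944 -0.1081  0.0105]
top plate_top S 0.76 [ 0.5639 -0.1424  0.0121]
wrist yellow_dish M 0.67 [ 0.5946 -0.1094  0.1388]
wrist yellow_dish S 0.84 [ 0.5946 -0.0827  0.1462]
wrist blue_dish M 0.6 [ 0.5914 -0.1067  0.0355]
wrist blue_dish S 0.94 [ 0.5947 -0.0924  0.0479]
wrist plate_top S 0.61 [ 0.4217 -0.0909  0.0029]
[ 0.59555294 -0.11964954  0.13529385] [[ 0.027 -0.014  1.   ]
 [-0.706  0.708  0.029]
 [-0.708 -0.706  0.009]] [-0.62  0.48  0.42  1.75  0.63  1.19 -0.51]
```

```bash
python3 -m crank '[[1,[0,0,-2.5],[0,0,0]],[1,[0,0,-2.5],[0,0,0]],[1,[0,0,-1.5],[0,0,0]],[1,[0,0,-0.8],[0,0,0]],[1,[0,0,-0.4],[0,0,0]],[1,[0,0,0],[0,0,0]]]'
python3 - <<'E'
from h import *
p=look("wrist",["yellow_dish","blue_dish"]);q=look("side",["yellow_dish","blue_dish"])
cv2.imwrite("pics/c12.png",np.hstack([cv2.resize(p["frame"],(400,300)),cv2.resize(q["frame"][150:225,280:380],(400,300))])[:,:,::-1])
E
```

```text
clock: 38.38
position: [0.5955, -0.1197, 0.0581]
ee_rot: [-0.279, 0.647, -0.262, 0.66]
ft_force: [-0.1, -0.3, -0.7]
grip_width: 0.721
wrist yellow_dish M 0.96 [ 0.5943 -0.1087  0.0632]
wrist yellow_dish S 0.86 [ 0.5919 -0.0823  0.0704]
wrist blue_dish M 0.92 [ 0.5932 -0.1045  0.0375]
wrist blue_dish S 0.62 [ 0.5951 -0.0808  0.0393]
side yellow_dish M 0.51 [ 0.5964 -0.108   0.0651]
side yellow_dish S 0.71 [ 0.5885 -0.0787  0.0655]
side blue_dish M 0.62 [ 0.5964 -0.1058  0.0391]
side blue_dish S 0.83 [ 0.589  -0.081   0.0408]
```

View pics/c12.png

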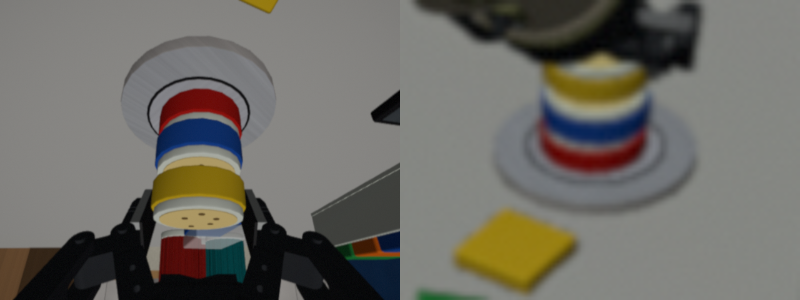

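Yellow hangs lid down, level and centred over the blue/red stack, with a gap of a few mm (left crop (200,185)). Lowering to contact.

```bash
python3 -m crank '[[1,[0,0.1,-0.3],[0,0,0]],[1,[0,0,-0.2],[0,0,0]],[1,[0,0,0],[0,0,0]]]';python3 -m crank '[[1,[0,0,-0.15],[0,0,0]],[1,[0,0,0],[0,0,0]]]'
```

```text
clock: 39.13
position: [0.5953, -0.1185, 0.0527]
ee_rot: [-0.279, 0.647, -0.262, 0.66]
ft_force: [-0.5, -0.2, -0.2]
grip_width: 0.721
clock: 39.3
position: [0.5956, -0.1187, 0.052]
ee_rot: [-0.279, 0.647, -0.262, 0.66]
ft_force: [-0.7, 0.8, 3.0]
grip_width: 0.725
```

```bash
python3 -m crank '[[1,[0,0,-0.1],[0,0,0]],[1,[0,0,0],[0,0,0]]]'
```

```text
clock: 39.47
position: [0.5958, -0.1191, 0.0519]
ee_rot: [-0.279, 0.646, -0.263, 0.66]
ft_force: [-3.2, 2.0, 9.5]
grip_width: 0.721
```

Contact. Release and back off along the tool axis (+y, +z).

```bash
python3 -m crank '[[0,[0,0,0.05],[0,0,0]],[0,[0,0,0],[0,0,0]],[0,[0,0,0],[0,0,0]],[0,[0,0,0],[0,0,0]],[0,[0,0,0],[0,0,0]],[0,[0,1,1],[0,0,0]],[0,[0,2,2],[0,0,0]],[0,[0,2.5,2.5],[0,0,0]],[0,[0,2.5,2.5],[0,0,0]],[0,[0,1,2.5],[0,0,0]],[0,[0,0,0],[0,0,0]],[0,[0,0,0],[0,0,0]]]'
python3 - <<'E'
from h import *
for c in("wrist","top","side","wrist"):
    p=look(c,["yellow_dish","blue_dish","red_dish","plate_top"])
    if c=="top": t=p
    if c=="side": q=p
cv2.imwrite("pics/c13.png",np.vstack([np.hstack([cv2.resize(p["frame"],(400,300)),cv2.resize(q["frame"][150:225,280:380],(400,300))]),cv2.resize(t["frame"][153:233,315:421],(800,300))[:, :]])[:, :, ::-1])
look("top",["note_pad","amber_jar","green_marker","blue_marker","tip_box","phone","tape_roll"])
E
```

```text
clock: 40.47
position: [0.5963, -0.0277, 0.1572]
ee_rot: [-0.278, 0.646, -0.261, 0.661]
ft_force: [-1.1, -0.3, -1.0]
grip_width: 0.996
wrist yellow_dish M 0.56 [ 0.5964 -0.1047  0.0546]
wrist yellow_dish S 0.93 [ 0.5957 -0.0881  0.0662]
wrist blue_dish M 0.89 [ 0.5929 -0.1074  0.0367]
wrist blue_dish S 0.6 [ 0.5922 -0.0803  0.0372]
wrist red_dish S 0.8 [ 0.5983 -0.0772  0.0182]
wrist plate_top S 0.94 [ 0.5942 -0.075   0.012 ]
top yellow_dish M 0.73 [ 0.5966 -0.1042  0.0599]
top yellow_dish S 0.69 [ 0.595  -0.1002  0.0712]
top red_dish M 0.64 [ 7.876e-01 -3.660e-02 -1.000e-04]
top plate_top M 0.77 [ 0.5969 -0.1092  0.0097]
top plate_top S 0.55 [ 0.5894 -0.1058  0.0119]
side yellow_dish M 0.58 [ 0.597  -0.1072  0.055 ]
side yellow_dish S 0.67 [ 0.5967 -0.0953  0.0669]
side blue_dish M 0.44 [ 0.5967 -0.1062  0.0376]
side blue_dish S 0.71 [ 0.5897 -0.0804  0.0357]
side red_dish M 0.47 [ 0.5997 -0.1062  0.0215]
side red_dish S 0.5 [ 0.5894 -0.0791  0.0206]
side plate_top S 0.6 [ 0.5831 -0.0792  0.0072]
wrist yellow_dish M 0.66 [ 0.5946 -0.1083  0.0577]
wrist yellow_dish S 0.88 [ 0.5971 -0
[... 173 characters left out ...]
p S 0.66 [ 0.5938 -0.0727  0.0108]
top note_pad M 0.88 [ 6.134e-01 -6.000e-04  3.000e-04]
top note_pad S 0.53 [ 0.6093 -0.0051  0.0117]
top amber_jar M 0.57 [0.4199 0.0161 0.0045]
top amber_jar S 0.89 [0.4254 0.0171 0.102 ]
top green_marker M 0.71 [ 3.774e-01  1.202e-01 -3.000e-04]
top green_marker S 0.79 [0.3721 0.1188 0.0142]
top blue_marker M 0.89 [ 3.661e-01 -1.099e-01  1.000e-04]
top blue_marker S 0.66 [ 0.364  -0.1073  0.0119]
top tip_box M 0.83 [ 0.6236 -0.3573 -0.0037]
top tip_box S 0.58 [ 0.6221 -0.3524  0.0528]
top phone M 0.97 [ 0.7869 -0.0356 -0.0019]
top phone S 0.85 [ 0.7838 -0.0355  0.0083]
top tape_roll M 0.86 [0.6343 0.3922 0.0009]
top tape_roll S 0.83 [0.6495 0.4201 0.0442]
```

View pics/c13.png

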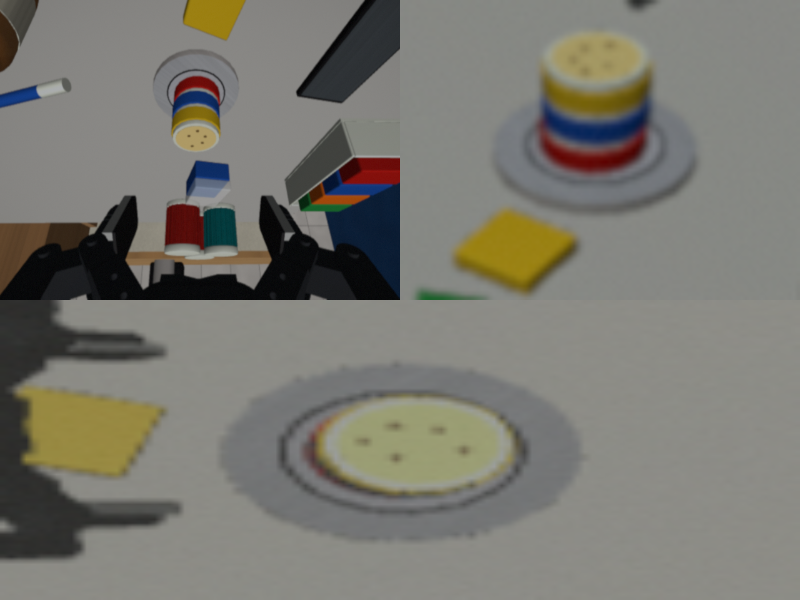

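The stack stands flat and centred: the yellow-to-ring offset in the top view is about 1 mm after parallax. The order is right, lids are down and the bystanders haven't moved.

```bash
python3 -c "
from workcell import manip;print(manip.hand_in())"
```

```text
the job is handed in; nothing more can be done
None
```

The three dishes are stacked on the plate, red at the bottom, blue in the middle and yellow on top, all lid down. I handed the job in at about 40.5 s on the robot's clock, and it gives no verdict.

**How it went:** I turned yellow over in two 90° turns, standing it on edge in the green stand between them to change grip. Two grips had to be redone. My first pick of yellow lifted red as well, so I set both back down and gripped higher. My first grip on red closed on its base instead of its lid, so I opened and went lower.

**Last checks:**
- **Stack:** The side and wrist pictures show it upright and in the right order. The gripper was open and more than 10 cm clear.
- **Centring:** The networks put yellow within about 5 mm of the plate centre, which is close to their own error. Measured by eye against the ring in the top picture, with parallax taken out, yellow is about 1 mm off. Red came out about 1 mm off by the same method before it was covered. Blue I only have from the networks, which read it within about 4 mm.
- **Heights:** These agree with the targets to about 4 mm in the network readings. Yellow read 55–60 mm above the table against a target of 58 mm.
- **Bystanders:** All seven were checked in a last top picture and sit within about 7 mm of their first readings, which is detector noise.

**Readings that disagreed:** A few last network readings were plain mistakes, such as blue reported at the tip box and red at the phone. One tape roll surface reading was also about 3 cm off while its origin reading had not moved. I ignored them because the pictures contradicted the dish readings and the tape roll's origin reading was unchanged.

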